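# Put the lathe's belt pulleys on the storage rail in order of size

### The job

Put the four loose belt pulleys away on the four pins of the green rail, one on each pin, in order of size: the largest on the pin next to the red end stop, then smaller and smaller towards the black end stop. Each pulley must go over its pin and sit flat, all the way down on its white saddle.

Things in the scene. Friction and masses are not known exactly. Their poses are not given: they have to be found in the camera images.
- pulley_30: Belt pulley, bright steel, the smallest: a short ring with a V-groove round it, outer diameter 30 mm, 28 mm tall, standing flat on the bench at the start, with a plain round bore of 22 mm right through. Origin: centre of its underside; z up along its axis. Gripped across its outside from above; it looks the same from both ends and at every turn about its axis.
- pulley_40: Belt pulley, blue plastic, the second smallest: a short ring with a V-groove round it, outer diameter 40 mm, 28 mm tall, standing flat on the bench at the start, with a plain round bore of 22 mm right through. Origin: centre of its underside; z up along its axis. Gripped across its outside from above; it looks the same from both ends and at every turn about its axis.
- pulley_50: Belt pulley, brass, the second largest: a short ring with a V-groove round it, outer diameter 50 mm, 28 mm tall, standing flat on the bench at the start, with a plain round bore of 22 mm right through. Origin: centre of its underside; z up along its axis. Gripped across its outside from above; it looks the same from both ends and at every turn about its axis.
- pulley_60: Belt pulley, black, the largest: a short ring with a V-groove round it, outer diameter 60 mm, 28 mm tall, standing flat on the bench at the start, with a plain round bore of 22 mm right through. Origin: centre of its underside; z up along its axis. Gripped across its outside from above; it looks the same from both ends and at every turn about its axis.
- saddle_a: Saddle a, one end one of the four in a row; the row runs a, b, c, d, 63 to 87 mm from pin to pin, white, 44 x 44 mm and 8 mm thick, fixed on the green rail, with a dark upright pin in the middle (6 mm thick, 14 mm tall above the saddle, pointed). Origin: centre of its underside, 12 mm above the bench (on top of the rail): the saddle's top is 8 mm and the pin's tip 22 mm above the origin. y runs along the rail from a to d, x across it, z up.
- saddle_b: Saddle b, second in the row, white, 44 x 44 mm and 8 mm thick, fixed on the green rail, with a dark upright pin in the middle (6 mm thick, 14 mm tall above the saddle, pointed). Origin: centre of its underside, 12 mm above the bench (on top of the rail): the saddle's top is 8 mm and the pin's tip 22 mm above the origin. y runs along the rail from a to d, x across it, z up.
- saddle_c: Saddle c, third in the row, white, 44 x 44 mm and 8 mm thick, fixed on the green rail, with a dark upright pin in the middle (6 mm thick, 14 mm tall above the saddle, pointed). Origin: centre of its underside, 12 mm above the bench (on top of the rail): the saddle's top is 8 mm and the pin's tip 22 mm above the origin. y runs along the rail from a to d, x across it, z up.
- saddle_d: Saddle d, the other end one of the row, white, 44 x 44 mm and 8 mm thick, fixed on the green rail, with a dark upright pin in the middle (6 mm thick, 14 mm tall above the saddle, pointed). Origin: centre of its underside, 12 mm above the bench (on top of the rail): the saddle's top is 8 mm and the pin's tip 22 mm above the origin. y runs along the rail from a to d, x across it, z up.
- red_stop: Red round end stop, 30 mm across and 24 mm tall, fixed on one end of the green rail (a fixed bar 400 mm long, 30 mm wide, 12 mm high that carries the saddles), beyond saddle a or beyond saddle d; a black stop of the same shape is on the other end. Origin: centre of its underside, on top of the rail 12 mm above the bench, 63 to 76 mm from the pin of the end saddle next to it.
Mind the look-alikes: they are no part of the job. Of the things shaped like the pulley_40, the blue one is meant.

How it is judged:
At the end, for the whole second after the job is handed in: Counted from the red stop, the 60, 50, 40 and 30 mm pulleys sit on the four saddles in that order, each centre within 10 mm of its pin's, its underside within 4 mm of the saddle's top, tilted less than 0.1 rad, at rest and released (((horizontal distance between red_stop and saddle_a below 0.12 m and horizontal distance between pulley_60 and saddle_a below 0.01 m and z of pulley_60 in the frame of saddle_a between 0.004 and 0.0115 m and horizontal distance between pulley_50 and saddle_b below 0.01 m and z of pulley_50 in the frame of saddle_b between 0.004 and 0.0115 m and horizontal distance between pulley_40 and saddle_c below 0.01 m and z of pulley_40 in the frame of saddle_c between 0.004 and 0.0115 m and horizontal distance between pulley_30 and saddle_d below 0.01 m and z of pulley_30 in the frame of saddle_d between 0.004 and 0.0115 m) or (horizontal distance between red_stop and saddle_d below 0.12 m and horizontal distance between pulley_60 and saddle_d below 0.01 m and z of pulley_60 in the frame of saddle_d between 0.004 and 0.0115 m and horizontal distance between pulley_50 and saddle_c below 0.01 m and z of pulley_50 in the frame of saddle_c between 0.004 and 0.0115 m and horizontal distance between pulley_40 and saddle_b below 0.01 m and z of pulley_40 in the frame of saddle_b between 0.004 and 0.0115 m and horizontal distance between pulley_30 and saddle_a below 0.01 m and z of pulley_30 in the frame of saddle_a between 0.004 and 0.0115 m)) and angle between each of pulley_60, pulley_50, pulley_40, pulley_30's own z axis and vertical below 0.1 rad and linear speed of each of pulley_60, pulley_50, pulley_40, pulley_30 below 0.02 m/s); the robot touches nothing.
It also fails if it takes over 80 s, if anything falls off the work surface, if the arm or the gripper's body presses on something with over 40 N, if the wrist force passes 120 N, or if a joint passes its speed limit or range.

### The arm

A 6-joint arm with a two-finger parallel gripper is mounted at the origin on the work surface. World frame = base frame: x ahead of the robot, y to its left, z up, the work surface at z = 0. Lengths are in m, angles in rad, forces in N, time in s.
With the tool pointing down it reaches from about 0.325 to 0.875 m from the base axis. Payload 4.4 kg.
Tool frame: the origin (TCP) lies midway between the tips of the shut fingers; the grasp point (between the pads) lies 19 mm behind it (robot.grasp_offset is the distance from the TCP to the grasp point, in m); z points along the fingers, y is the line along which they close (so a half turn about z gives the same grasp; the last joint's range is limited). The gripper opens to 85 mm and grips with 20 to 120 N. Pads are 22 mm wide; open, the fingers measure 114 mm over their backs; the gripper's body (76 mm by 85 mm) begins 54 mm behind the grasp point. The pads swing forward as they close: fully open they stand 13 mm farther back than shut.
Start: joints at [-1.325, 0.207, 1.542, -0, 1.393, -0.15], TCP at [0.222, -0.531, 0.231] pointing down, gripper open.
Joint ranges: [-2.73, 2.73], [-0.86, 2.22], [0.23, 2.46], [-1.11, 4.25], [0.08, 2.63], [-2.82, 2.82]. Speed limits (rad/s): [2.79, 2.79, 3.14, 3.14, 3.14, 3.14].

### API

Orientations are given as [roll, pitch, yaw] about the fixed x, y, z axes, in that order (R = Rz(yaw) Ry(pitch) Rx(roll)).
In Python, from station import robot gives the robot as it stands.
- The arm moves only by the shell command python3 -m handwheel 'ROWS' [OPENING] [FORCE]. ROWS is JSON, a list of rows, each a list of 6 numbers: the shift along the tool's x, y, z normalised to -1 to 1, where 1 is 0.25 m, then the turn, a rotation vector about the tool's x, y, z normalised to -1 to 1, where 1 is 45 degrees. In form: [[dx, dy, dz, ax, ay, az], ...]. A call has 1 to 20 rows; each row is the pose to reach, as a shift and turn from the pose commanded when the call began, along the tool's axes at that moment; what a row does not reach only later rows make up. A row lasts 1/10 s, in which the tool goes at most 50 mm and 8.59 degrees, less where a joint would pass 70% of its speed; a pose out of reach is approached as far as the arm can. A call with a number of a shift or a turn outside -1 to 1 is refused whole. A call with a gripper value outside its range is refused whole. OPENING is the opening, from 0 (shut) to 1 (fully open), set as the call begins (- or left out, the last holds). The fingers move at their own pace and stop on an object; FORCE is the grip in N (left out, the last holds). Time passes only in rows, so rows that repeat a pose let the fingers close. It gives the time, the measured TCP pose, the force, the opening and the grip force at its end, in the units of the state.
- robot.observe(): the state, without advancing time (a new reading comes with each control period).
- robot.read_camera(name): name is "side" or "top"; returns the picture (480x640x3 uint8, red, green, blue); there is no depth.
- robot.get_calibration(name): a dict with "fx", "fy", "cx", "cy" (pixels), "R" (3x3) and "t" (3): a world point X has camera coordinates R X + t. Camera axes: x right, y down, z forward; pixel columns grow to the right and rows downward; lengths in m; the calibration is good to about 2 mm. A picture is of the moment at which its call begins. get_calibration takes no time and is no camera call.
- robot.job_done(): hands the job in; it is judged then, once.
The state is a dict: "time": time; "qpos": joint angles; "qvel": joint speeds; "joint_torque": joint torques, N m; "tool_pos": TCP position; "orientation": TCP orientation; "ft_force": force on the tool from outside, world axes, zero at the start; "wrist_torque": the same for the moment, N m; "width": finger opening in m; "grasp_force": force on a finger pad.
Only numpy, scipy, OpenCV 4.12 (cv2) and the standard library are available. Lean on these libraries where they do the work, as an engineer would, in place of code of your own. Each camera call takes 0.05 s, during which the arm holds its last target. There are 200 camera calls.

## Working session

There is one attempt and no reset: what is moved stays moved. The work goes in short steps, Python scripts to look and compute and a shell command to move; the robot and the scene stay as the last step left them, time stands still between calls to the robot, and variables do not carry over. Pictures are saved under pics/ and viewed, at most 14 in all, crops included, and the job is handed in when it is done.

```bash
mkdir -p pics; ls; python3 - <<'E'
from station import robot
import cv2
for n in("top","side"):
    cv2.imwrite(f"pics/{n}0.png",robot.read_camera(n)[:,:,::-1]); c=robot.get_calibration(n); print(n,c)
s=robot.observe(); print(s); print(robot.grasp_offset)
E
```

```text
pics
top {'fx': 520.5956081146526, 'fy': 520.5956081146526, 'cx': 326.0549188715384, 'cy': 241.95493070813157, 'R': array([[ 0.03533096, -0.99936874, -0.00372058],
       [-0.9741555 , -0.03360802, -0.2233642 ],
       [ 0.22309816,  0.01151609, -0.97472796]]), 't': array([-0.0025489 ,  0.51689395,  0.87725169])}
side {'fx': 576.7430007074828, 'fy': 576.7430007074828, 'cx': 317.3485428969965, 'cy': 231.58062250551234, 'R': array([[-0.96991485, -0.24342222,  0.00328624],
       [-0.13696742,  0.53448694, -0.83400457],
       [ 0.20125879, -0.80936353, -0.55174774]]), 't': array([0.52267351, 0.11016101, 0.78743342])}
{'time': 0.1, 'qpos': array([-1.32548975e+00,  2.07392350e-01,  1.54283033e+00,  4.06799157e-06,
        1.39348082e+00, -1.50496990e-01]), 'qvel': array([ 0.00103203, -0.00012955, -0.00502571, -0.00087778, -0.00071027,
        0.00208921]), 'joint_torque': array([-3.57759354e-04, -3.84090436e+01, -2.92546731e+01, -1.70297776e-04,
        4.87984973e-03,  1.89626491e-05]), 'tool_pos': array([ 0.22151481, -0.52987466,  0.23020005]), 'orientation': array([-3.13950627e+00, -3.20435479e-04,  3.95802513e-01]), 'ft_force': array([0.35430755, 0.25198393, 0.29830703]), 'wrist_torque': array([-0.03842788, -0.0067328 ,  0.05467667]), 'grasp_force': 0.0, 'width': 0.08537890775284372}
0.0187
```

View pics/top0.png

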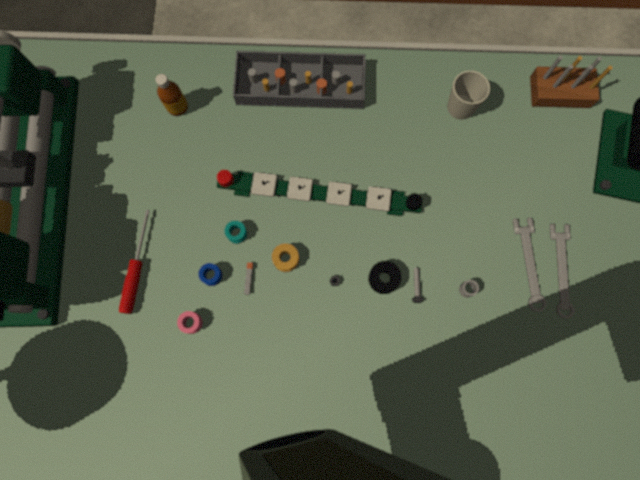

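View pics/side0.png

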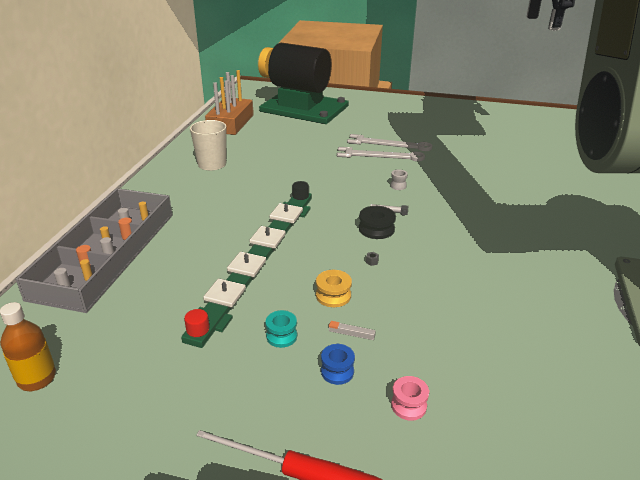

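The top view shows the red stop at (225,178), saddles at (264,185), (300,189), (340,194) and (379,199), and the black stop at (414,202). The pulleys are black at (385,277), brass at (286,257), blue at (210,274) and steel at (469,288). Teal (235,231) and pink (189,322) are look-alikes, and the side view confirms this layout.

```bash
cat > h.py <<'E'
import cv2, numpy as np
from station import robot
def ray(n,uv,z):
    c=robot.get_calibration(n); R,t=c["R"],c["t"]
    d=R.T@np.array([(uv[0]-c["cx"])/c["fx"],(uv[1]-c["cy"])/c["fy"],1]); o=-R.T@t
    return (o+d*(z-o[2])/d[2])[:2]
def proj(n,X):
    c=robot.get_calibration(n); p=c["R"]@np.array(X)+c["t"]
    return np.array([c["fx"]*p[0]/p[2]+c["cx"],c["fy"]*p[1]/p[2]+c["cy"]])
def blobs(m,lo=40,hi=5000):
    out=[]
    for k in cv2.findContours(m.astype(np.uint8),cv2.RETR_EXTERNAL,cv2.CHAIN_APPROX_NONE)[0]:
        a=cv2.contourArea(k)
        if lo<a<hi:
            M=cv2.moments(k); out.append((M['m10']/a,M['m01']/a,a,k))
    return out
def masks(im):
    h,s,v=[x.astype(int) for x in cv2.split(cv2.cvtColor(im,cv2.COLOR_RGB2HSV))]
    return dict(white=(s<50)&(v>150),red=((h<5)|(h>175))&(s>200)&(v>120),blue=(h>105)&(h<125)&(s>130)&(v>50),
      brass=(h>14)&(h<26)&(s>140)&(v>120),black=(v<48)&(s<150), steel=(s<45)&(v>75))
E
python3 - <<'E'
from h import *
Z=dict(white=.020,red=.024,blue=.014,brass=.014,black=.014,steel=.014)
for n in("top","side"):
    im=robot.read_camera(n)
    for k,m in masks(im).items():
        for u,v,a,c in blobs(m,60,2500):
            p=ray(n,(u,v),Z[k])
            if -.5<p[1]<.5 and .35<p[0]<.8:
                print(n,k,round(u),round(v),a,p.round(4))
E
```

```text
top white 378 198 352.5 [ 0.6143 -0.081 ]
top white 339 193 354.5 [ 0.622  -0.0046]
top white 299 188 337.0 [0.6299 0.0719]
top white 263 184 349.5 [0.6364 0.1406]
top red 128 286 290.0 [0.4299 0.3764]
top red 224 177 111.0 [0.6464 0.2168]
top blue 210 274 326.5 [0.4588 0.2304]
top brass 285 257 503.0 [0.4958 0.0923]
top black 385 277 775.0 [ 0.4644 -0.0961]
top black 414 201 172.5 [ 0.613  -0.1496]
top steel 469 288 270.5 [ 0.4485 -0.2504]
top steel 247 282 127.0 [0.4459 0.1595]
top steel 416 281 134.0 [ 0.4578 -0.1534]
top steel 561 254 719.0 [ 0.519  -0.4245]
top steel 529 257 894.0 [ 0.5102 -0.3637]
top steel 141 235 146.5 [0.5291 0.366 ]
side red 318 469 1405.0 [0.4444 0.3759]
side red 196 322 435.5 [0.6449 0.2117]
side blue 337 364 1087.0 [0.4574 0.2275]
side brass 334 288 999.0 [0.4932 0.0887]
side black 371 228 80.0 [ 0.4688 -0.0742]
side steel 248 475 77.0 [0.5107 0.3924]
side steel 240 446 531.0 [0.5295 0.3639]
side steel 389 390 86.5 [0.3917 0.253 ]
side steel 355 331 401.0 [0.4479 0.1676]
side steel 224 292 761.0 [0.6376 0.1362]
side steel 373 257 104.5 [0.4516 0.0042]
side steel 246 264 636.5 [0.631  0.0667]
side steel 267 237 528.5 [ 0.6234 -0.0095]
side steel 397 208 136.0 [ 0.4352 -0.147 ]
side steel 285 213 436.0 [ 0.6159 -0.0856]
side steel 398 179 302.0 [ 0.4472 -0.2518]
```

```bash
cat > go.py <<'E'
import sys,numpy as np
from scipy.spatial.transform import Rotation as R
from station import robot
P=dict(p30=(.448,-.251),p40=(.458,.229),p50=(.4945,.0905),p60=(.4644,-.0985),a=(.637,.1384),b=(.6305,.0693),c=(.6227,-.007),d=(.615,-.0833))
s=robot.observe(); T=R.from_euler('xyz',s['orientation'])
G=R.from_euler('xyz',[np.pi,0,1.47])
print(s['time'],s['tool_pos'].round(4),s['orientation'].round(3),'w',round(s['width'],4),'g',round(s['grasp_force'],1))
for a in sys.argv[1:]:
    k,z=a.split(':'); p=np.array([*P[k],float(z)])
    print(a,(T.inv().apply(p-s['tool_pos'])/.25).round(3),((T.inv()*G).as_rotvec()/(np.pi/4)).round(3))
E
python3 go.py p30:.12
python3 - <<'E'
import cv2
im=cv2.imread('pics/side0.png')[140:260,340:440]; cv2.imwrite('pics/c1.png',cv2.resize(im,None,fx=5,fy=5,interpolation=cv2.INTER_CUBIC))
E
```

```text
0.2 [ 0.2216 -0.5301  0.2306] [-3.14  -0.     0.396] w 0.0853 g 0.0
p30:.12 [ 1.266 -0.68   0.443] [-1.000e-03 -1.000e-03 -1.368e+00]
```

View pics/c1.png

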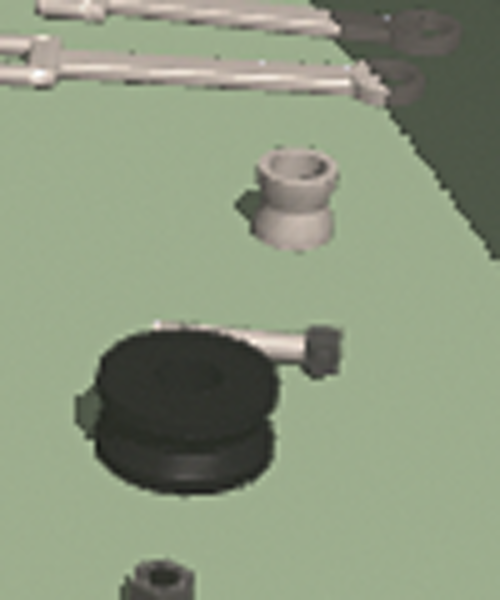

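The crop shows the steel pulley standing upright at side (398,179). The bolt lies just beyond the black pulley, off the line the fingers will close along.

```bash
python3 -m handwheel '[[1,-0.68,0.44,0,0,-1],[1,-0.68,0.44,0,0,-1],[1,-0.68,0.44,0,0,-1],[1,-0.68,0.44,0,0,-1],[1,-0.68,0.44,0,0,-1],[1,-0.68,0.44,0,0,-1],[1,-0.68,0.44,0,0,-1],[1,-0.68,0.44,0,0,-1],[1,-0.68,0.44,0,0,-1],[1,-0.68,0.44,0,0,-1]]' 1 40; python3 go.py p30:.06
```

```text
time: 1.2
tool_pos: [0.3869, -0.2788, 0.122]
orientation: [3.14, 0.001, 1.18]
ft_force: [-0.2, -0.8, 0.3]
width: 0.0855
grasp_force: 0.0
1.2 [ 0.3869 -0.2788  0.122 ] [3.14e+00 1.00e-03 1.18e+00] w 0.0855 g 0.0
p30:.06 [0.196 0.183 0.248] [ 0.002  0.002 -0.369]
```

```bash
python3 -m handwheel '[[0.196,0.183,0.24,0,0,-0.369],[0.196,0.183,0.24,0,0,-0.369],[0.196,0.183,0.24,0,0,-0.369],[0.196,0.183,0.24,0,0,-0.369],[0.196,0.183,0.24,0,0,-0.369],[0.196,0.183,0.35,0,0,-0.369],[0.196,0.183,0.42,0,0,-0.369],[0.196,0.183,0.472,0,0,-0.369],[0.196,0.183,0.472,0,0,-0.369],[0.196,0.183,0.472,0,0,-0.369],[0.196,0.183,0.472,0,0,-0.369]]'; python3 go.py p30:.004
python3 -c "
from h import *
cv2.imwrite('pics/s1.png',robot.read_camera('side')[100:300,300:500,::-1].repeat(3,0).repeat(3,1))"
```

```text
time: 2.3
tool_pos: [0.4486, -0.2504, 0.0046]
orientation: [3.139, 0.002, 1.471]
ft_force: [0.1, 0.1, 0.5]
width: 0.0854
grasp_force: 0.0
2.3 [ 0.4486 -0.2504  0.0046] [3.139e+00 2.000e-03 1.471e+00] w 0.0854 g 0.0
p30:.004 [-0.003 -0.002  0.003] [0.003 0.002 0.001]
```

View pics/s1.png

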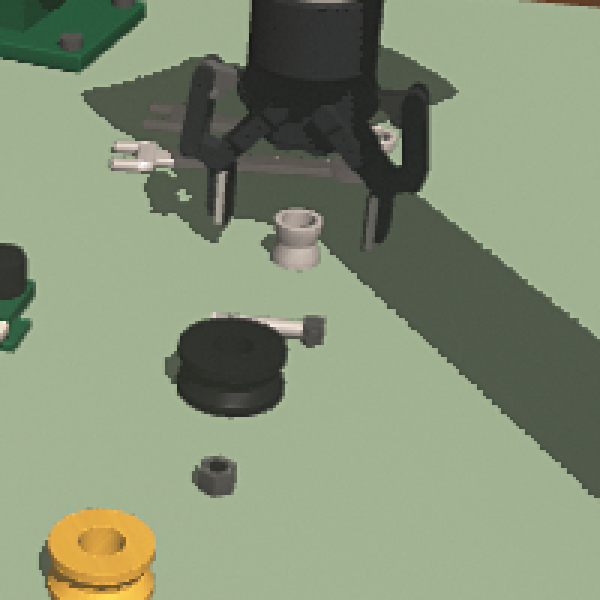

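The open fingers straddle the steel pulley, at crop (297,238). Closing and lifting.

```bash
python3 -m handwheel '[[0,0,0,0,0,0],[0,0,0,0,0,0],[0,0,0,0,0,0],[0,0,0,0,0,0],[0,0,0,0,0,0],[0,0,0,0,0,0],[0,0,0,0,0,0],[0,0,0,0,0,0],[0,0,0,0,0,0],[0,0,0,0,0,0],[0,0,-0.1,0,0,0],[0,0,-0.2,0,0,0],[0,0,-0.36,0,0,0],[0,0,-0.36,0,0,0],[0,0,-0.36,0,0,0]]' 0 40; python3 go.py d:.09 d:.024
```

```text
time: 3.85
tool_pos: [0.448, -0.2496, 0.0938]
orientation: [3.14, 0.001, 1.471]
ft_force: [-0.0, -1.4, -1.0]
width: 0.0279
grasp_force: 39.6
3.85 [ 0.448  -0.2496  0.0938] [3.140e+00 1.000e-03 1.471e+00] w 0.0279 g 39.6
d:.09 [0.729 0.598 0.015] [0.002 0.001 0.001]
d:.024 [0.729 0.598 0.279] [0.002 0.001 0.001]
```

```bash
python3 -m handwheel '[[0.729,0.598,0,0,0,0],[0.729,0.598,0,0,0,0],[0.729,0.598,0,0,0,0],[0.729,0.598,0,0,0,0],[0.729,0.598,0,0,0,0],[0.729,0.598,0,0,0,0],[0.729,0.598,0.1,0,0,0],[0.729,0.598,0.1,0,0,0],[0.729,0.598,0.1,0,0,0]]'; python3 go.py d:.0245
python3 -c "
from h import *
cv2.imwrite('pics/s2.png',robot.read_camera('side')[120:320,180:380,::-1].repeat(3,0).repeat(3,1))"
```

```text
time: 4.75
tool_pos: [0.6121, -0.0829, 0.0659]
orientation: [-3.136, -0.001, 1.47]
ft_force: [0.7, -1.0, -0.2]
width: 0.0279
grasp_force: 39.8
4.75 [ 0.6121 -0.0829  0.0659] [-3.136e+00 -1.000e-03  1.470e+00] w 0.0279 g 39.8
d:.0245 [-0.     0.013  0.166] [-0.007 -0.001  0.   ]
```

View pics/s2.png

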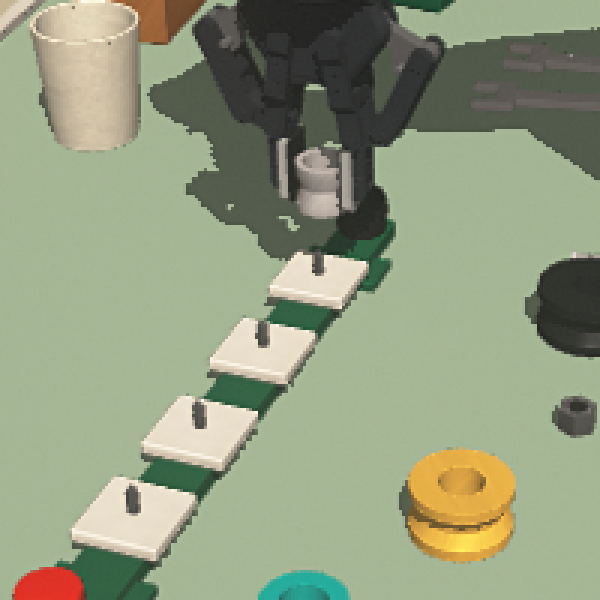

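The pulley is held upright above saddle d. Lowering.

```bash
python3 -m handwheel '[[0,0,0,0,0,0],[0,0,0.06,0,0,0],[0,0,0.12,0,0,0],[0,0,0.15,0,0,0],[0,0,0.165,0,0,0],[0,0,0.165,0,0,0],[0,0,0.165,0,0,0],[0,0,0.165,0,0,0]]'; python3 go.py d:.0245
python3 -c "
from h import *
cv2.imwrite('pics/s3.png',robot.read_camera('side')[120:270,200:350,::-1].repeat(4,0).repeat(4,1))"
```

```text
time: 5.6
tool_pos: [0.6153, -0.083, 0.0277]
orientation: [3.14, 0.0, 1.471]
ft_force: [0.6, -0.3, -0.4]
width: 0.0278
grasp_force: 39.8
5.6 [ 0.6153 -0.083   0.0277] [3.14  0.    1.471] w 0.0278 g 39.8
d:.0245 [-0.001 -0.001  0.013] [0.002 0.    0.001]
```

View pics/s3.png

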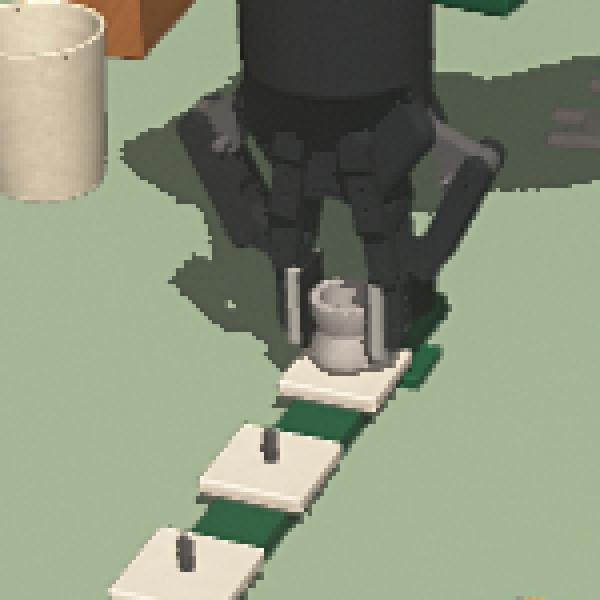

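Over the pin and about 3 mm above the saddle. Lowering the rest, opening and retreating.

```bash
python3 -m handwheel '[[0,0,0.01,0,0,0],[0,0,0.013,0,0,0],[0,0,0.013,0,0,0],[0,0,0.013,0,0,0]]'; python3 -m handwheel '[[0,0,0,0,0,0],[0,0,0,0,0,0],[0,0,0,0,0,0],[0,0,0,0,0,0],[0,0,0,0,0,0],[0,0,0,0,0,0],[0,0,-0.1,0,0,0],[0,0,-0.3,0,0,0],[0,0,-0.3,0,0,0],[0,0,-0.3,0,0,0],[0,0,-0.3,0,0,0]]' 1; python3 go.py p60:.06 p60:0
python3 -c "
from h import *
cv2.imwrite('pics/s4.png',robot.read_camera('side')[120:270,200:350,::-1].repeat(4,0).repeat(4,1))"
```

```text
time: 6.05
tool_pos: [0.6146, -0.0829, 0.0238]
orientation: [-3.142, -0.0, 1.471]
ft_force: [0.3, -0.1, -0.3]
width: 0.0277
grasp_force: 39.8
time: 7.15
tool_pos: [0.6138, -0.0826, 0.0979]
orientation: [-3.14, -0.0, 1.471]
ft_force: [0.2, -0.2, -0.4]
width: 0.0853
grasp_force: 0.0
7.15 [ 0.6138 -0.0826  0.0979] [-3.14  -0.     1.471] w 0.0853 g 0.0
p60:.06 [-0.123 -0.588  0.153] [-0.002 -0.     0.001]
p60:0 [-0.123 -0.587  0.393] [-0.002 -0.     0.001]
```

View pics/s4.png

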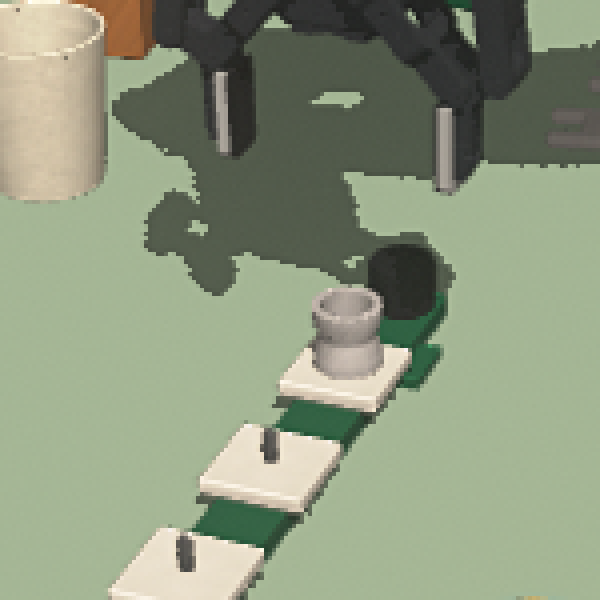

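The steel pulley sits flat on saddle d. Next the black 60.

```bash
python3 -m handwheel '[[-0.123,-0.588,0,0,0,0],[-0.123,-0.588,0,0,0,0],[-0.123,-0.588,0.1,0,0,0],[-0.123,-0.588,0.15,0,0,0],[-0.123,-0.588,0.15,0,0,0],[-0.123,-0.588,0.15,0,0,0],[-0.123,-0.588,0.25,0,0,0],[-0.123,-0.588,0.35,0,0,0],[-0.123,-0.588,0.39,0,0,0],[-0.123,-0.588,0.39,0,0,0],[-0.123,-0.588,0.39,0,0,0]]'; python3 -m handwheel '[[0,0,0,0,0,0],[0,0,0,0,0,0],[0,0,0,0,0,0],[0,0,0,0,0,0],[0,0,0,0,0,0],[0,0,0,0,0,0],[0,0,0,0,0,0],[0,0,0,0,0,0],[0,0,-0.1,0,0,0],[0,0,-0.2,0,0,0],[0,0,-0.36,0,0,0],[0,0,-0.36,0,0,0],[0,0,-0.36,0,0,0],[0,0,-0.36,0,0,0]]' 0; python3 go.py a:.09 a:.02
```

```text
time: 8.3
tool_pos: [0.4668, -0.0992, 0.0021]
orientation: [3.14, 0.0, 1.471]
ft_force: [0.4, -0.4, -0.3]
width: 0.0854
grasp_force: 0.0
time: 9.7
tool_pos: [0.464, -0.0983, 0.0901]
orientation: [-3.139, -0.001, 1.471]
ft_force: [-0.4, -0.0, -1.5]
width: 0.0578
grasp_force: 44.3
9.7 [ 0.464  -0.0983  0.0901] [-3.139e+00 -1.000e-03  1.471e+00] w 0.0578 g 44.3
a:.09 [ 1.011  0.594 -0.   ] [-0.003 -0.001  0.001]
a:.02 [1.011 0.595 0.28 ] [-0.003 -0.001  0.001]
```

```bash
python3 -m handwheel '[[1,0.595,0,0,0,0],[1,0.595,0,0,0,0],[1,0.595,0,0,0,0],[1,0.595,0,0,0,0],[1,0.595,0,0,0,0],[1,0.595,0,0,0,0],[1,0.595,0,0,0,0],[1,0.595,0.1,0,0,0],[1,0.595,0.1,0,0,0],[1,0.595,0.1,0,0,0],[1,0.595,0.1,0,0,0]]'; python3 go.py a:.021
python3 -c "
from h import *
cv2.imwrite('pics/s5.png',robot.read_camera('side')[180:360,150:350,::-1].repeat(3,0).repeat(3,1))"
```

```text
time: 10.8
tool_pos: [0.6379, 0.1344, 0.0663]
orientation: [-3.141, 0.0, 1.47]
ft_force: [-0.5, -0.4, -2.3]
width: 0.0577
grasp_force: 44.2
10.8 [0.6379 0.1344 0.0663] [-3.141  0.     1.47 ] w 0.0577 g 44.2
a:.021 [ 0.016 -0.005  0.181] [-0.001  0.     0.   ]
```

View pics/s5.png

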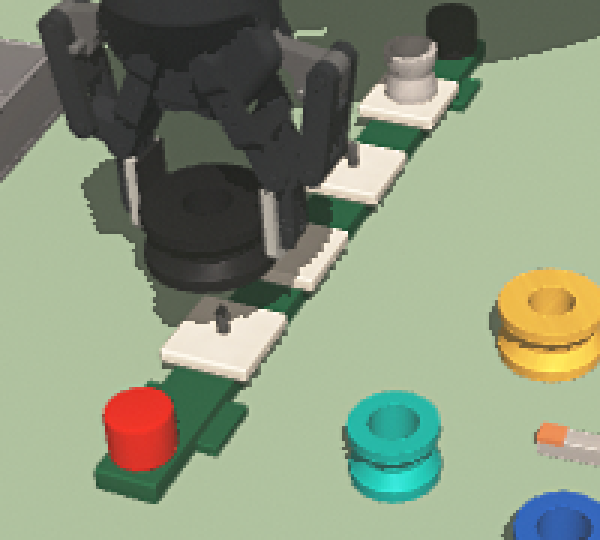

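Held level above saddle a; lowering.

```bash
python3 -m handwheel '[[0.013,0,0,0,0,0],[0.013,0,0.05,0,0,0],[0.013,0,0.1,0,0,0],[0.013,0,0.14,0,0,0],[0.013,0,0.16,0,0,0],[0.013,0,0.17,0,0,0],[0.013,0,0.176,0,0,0],[0.013,0,0.176,0,0,0],[0.013,0,0.176,0,0,0]]'; python3 go.py a:.021
python3 -c "
from h import *
cv2.imwrite('pics/s6.png',robot.read_camera('side')[180:360,150:350,::-1].repeat(3,0).repeat(3,1))"
```

```text
time: 11.75
tool_pos: [0.6392, 0.1384, 0.0227]
orientation: [3.14, -0.0, 1.471]
ft_force: [-0.5, -0.1, -0.0]
width: 0.0572
grasp_force: 44.4
11.75 [0.6392 0.1384 0.0227] [ 3.14  -0.     1.471] w 0.0572 g 44.4
a:.021 [-0.001 -0.009  0.007] [ 0.002 -0.     0.001]
```

View pics/s6.png

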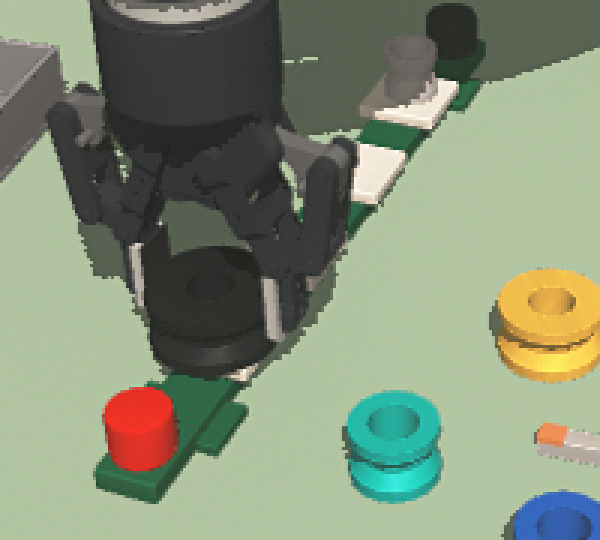

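The pulley is down over the pin. Releasing and retreating, then working out the move to the brass one.

```bash
python3 -m handwheel '[[0,0,0.006,0,0,0],[0,0,0.006,0,0,0],[0,0,0.006,0,0,0]]'; python3 -m handwheel '[[0,0,0,0,0,0],[0,0,0,0,0,0],[0,0,0,0,0,0],[0,0,0,0,0,0],[0,0,0,0,0,0],[0,0,-0.1,0,0,0],[0,0,-0.3,0,0,0],[0,0,-0.3,0,0,0],[0,0,-0.3,0,0,0],[0,0,-0.3,0,0,0]]' 1; python3 go.py p50:.06 p50:0.001
```

```text
time: 12.1
tool_pos: [0.6392, 0.1384, 0.0227]
orientation: [3.14, -0.0, 1.471]
ft_force: [-4.3, -0.6, 7.3]
width: 0.0576
grasp_force: 45.2
time: 13.1
tool_pos: [0.6376, 0.1382, 0.0947]
orientation: [-3.14, 0.0, 1.471]
ft_force: [-0.7, -0.4, -0.2]
width: 0.0851
grasp_force: 0.0
13.1 [0.6376 0.1382 0.0947] [-3.14   0.     1.471] w 0.0851 g 0.0
p50:.06 [-0.247 -0.55   0.14 ] [-0.003  0.     0.001]
p50:0.001 [-0.247 -0.55   0.376] [-0.003  0.     0.001]
```

```bash
python3 -m handwheel '[[-0.247,-0.55,0,0,0,0],[-0.247,-0.55,0,0,0,0],[-0.247,-0.55,0.1,0,0,0],[-0.247,-0.55,0.15,0,0,0],[-0.247,-0.55,0.15,0,0,0],[-0.247,-0.55,0.15,0,0,0],[-0.247,-0.55,0.25,0,0,0],[-0.247,-0.55,0.35,0,0,0],[-0.247,-0.55,0.375,0,0,0],[-0.247,-0.55,0.375,0,0,0],[-0.247,-0.55,0.375,0,0,0]]'; python3 -m handwheel '[[0,0,0,0,0,0],[0,0,0,0,0,0],[0,0,0,0,0,0],[0,0,0,0,0,0],[0,0,0,0,0,0],[0,0,0,0,0,0],[0,0,0,0,0,0],[0,0,0,0,0,0],[0,0,-0.1,0,0,0],[0,0,-0.2,0,0,0],[0,0,-0.36,0,0,0],[0,0,-0.36,0,0,0],[0,0,-0.36,0,0,0],[0,0,-0.36,0,0,0]]' 0; python3 go.py b:.09 b:.022
python3 -c "
from h import *
cv2.imwrite('pics/s7.png',robot.read_camera('side')[170:370,150:400,::-1].repeat(3,0).repeat(3,1))"
```

```text
time: 14.2
tool_pos: [0.4975, 0.0907, 0.0032]
orientation: [3.139, -0.0, 1.471]
ft_force: [0.5, -0.2, 0.9]
width: 0.0854
grasp_force: 0.0
time: 15.6
tool_pos: [0.4939, 0.0905, 0.0905]
orientation: [-3.138, 0.0, 1.471]
ft_force: [0.2, 0.2, -3.4]
width: 0.0493
grasp_force: 42.7
15.6 [0.4939 0.0905 0.0905] [-3.138  0.     1.471] w 0.0493 g 42.7
b:.09 [-0.03   0.552  0.   ] [-0.004  0.     0.001]
b:.022 [-0.03   0.553  0.272] [-0.004  0.     0.001]
```

View pics/s7.png

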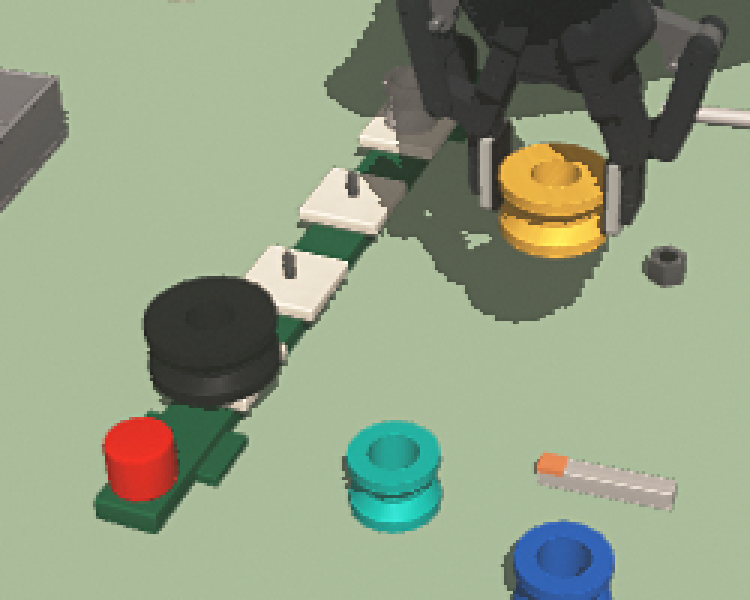

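Black sits level on a, and brass is held level. Moving brass to b.

```bash
python3 -m handwheel '[[-0.03,0.552,0,0,0,0],[-0.03,0.552,0,0,0,0],[-0.03,0.552,0,0,0,0],[-0.03,0.552,0,0,0,0],[-0.03,0.552,0,0,0,0],[-0.03,0.552,0.1,0,0,0],[-0.03,0.552,0.15,0,0,0],[-0.03,0.552,0.2,0,0,0],[-0.03,0.552,0.24,0,0,0],[-0.03,0.552,0.265,0,0,0],[-0.03,0.552,0.265,0,0,0],[-0.03,0.552,0.265,0,0,0],[-0.03,0.552,0.265,0,0,0]]'; python3 go.py b:.0215
```

```text
time: 16.95
tool_pos: [0.633, 0.0693, 0.0268]
orientation: [3.14, -0.0, 1.471]
ft_force: [0.4, -0.0, -3.9]
width: 0.049
grasp_force: 42.9
16.95 [0.633  0.0693 0.0268] [ 3.14  -0.     1.471] w 0.049 g 42.9
b:.0215 [-0.001 -0.01   0.021] [ 0.002 -0.     0.001]
```

```bash
python3 -m handwheel '[[0,0,0.008,0,0,0],[0,0,0.014,0,0,0],[0,0,0.014,0,0,0],[0,0,0.014,0,0,0]]';  python3 -m handwheel '[[0,0,0,0,0,0],[0,0,0,0,0,0],[0,0,0,0,0,0],[0,0,0,0,0,0],[0,0,0,0,0,0],[0,0,-0.1,0,0,0],[0,0,-0.3,0,0,0],[0,0,-0.3,0,0,0],[0,0,-0.3,0,0,0],[0,0,-0.3,0,0,0]]' 1; python3 go.py p40:.06 p40:0.003
```

```text
time: 17.35
tool_pos: [0.6328, 0.0693, 0.0234]
orientation: [3.14, -0.0, 1.471]
ft_force: [-1.4, -0.5, 4.8]
width: 0.0492
grasp_force: 43.5
time: 18.35
tool_pos: [0.6312, 0.0694, 0.0963]
orientation: [-3.14, 0.0, 1.471]
ft_force: [-0.1, 0.1, 0.1]
width: 0.0858
grasp_force: 0.0
18.35 [0.6312 0.0694 0.0963] [-3.14   0.     1.471] w 0.0858 g 0.0
p40:.06 [ 0.566 -0.753  0.146] [-0.003  0.     0.001]
p40:0.003 [ 0.566 -0.752  0.374] [-0.003  0.     0.001]
```

```bash
python3 -m handwheel '[[0.566,-0.752,0,0,0,0],[0.566,-0.752,0,0,0,0],[0.566,-0.752,0,0,0,0],[0.566,-0.752,0,0,0,0],[0.566,-0.752,0,0,0,0],[0.566,-0.752,0,0,0,0],[0.566,-0.752,0.1,0,0,0],[0.566,-0.752,0.15,0,0,0],[0.566,-0.752,0.25,0,0,0],[0.566,-0.752,0.35,0,0,0],[0.566,-0.752,0.372,0,0,0],[0.566,-0.752,0.372,0,0,0],[0.566,-0.752,0.372,0,0,0]]'; python3 -m handwheel '[[0,0,0,0,0,0],[0,0,0,0,0,0],[0,0,0,0,0,0],[0,0,0,0,0,0],[0,0,0,0,0,0],[0,0,0,0,0,0],[0,0,0,0,0,0],[0,0,0,0,0,0],[0,0,0,0,0,0],[0,0,-0.1,0,0,0],[0,0,-0.2,0,0,0],[0,0,-0.36,0,0,0],[0,0,-0.36,0,0,0],[0,0,-0.36,0,0,0],[0,0,-0.36,0,0,0]]' 0; python3 go.py c:.09 c:.0235
python3 -c "
from h import *
cv2.imwrite('pics/s8.png',robot.read_camera('side')[170:420,150:420,::-1].repeat(2,0).repeat(2,1))"
```

```text
time: 19.65
tool_pos: [0.46, 0.2287, 0.0047]
orientation: [3.141, -0.0, 1.47]
ft_force: [0.8, -0.0, -0.0]
width: 0.0857
grasp_force: 0.0
time: 21.15
tool_pos: [0.4579, 0.2285, 0.0931]
orientation: [-3.139, 0.001, 1.471]
ft_force: [-0.3, -0.7, -1.1]
width: 0.0388
grasp_force: 40.5
21.15 [0.4579 0.2285 0.0931] [-3.139e+00  1.000e-03  1.471e+00] w 0.0388 g 40.5
c:.09 [-0.872  0.75   0.011] [-0.003  0.001  0.001]
c:.0235 [-0.872  0.75   0.277] [-0.003  0.001  0.001]
```

View pics/s8.png

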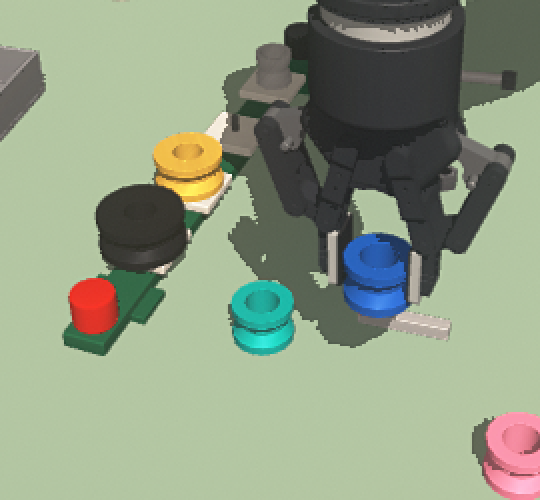

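Black and brass sit flat on a and b, and blue is held at crop (378,275). Moving blue to c.

```bash
python3 -m handwheel '[[-0.872,0.75,0,0,0,0],[-0.872,0.75,0,0,0,0],[-0.872,0.75,0,0,0,0],[-0.872,0.75,0,0,0,0],[-0.872,0.75,0,0,0,0],[-0.872,0.75,0,0,0,0],[-0.872,0.75,0,0,0,0],[-0.872,0.75,0,0,0,0],[-0.872,0.75,0.1,0,0,0],[-0.872,0.75,0.15,0,0,0],[-0.872,0.75,0.2,0,0,0],[-0.872,0.75,0.24,0,0,0],[-0.872,0.75,0.265,0,0,0],[-0.872,0.75,0.265,0,0,0],[-0.872,0.75,0.265,0,0,0],[-0.872,0.75,0.265,0,0,0]]'; python3 go.py c:.0235
```

```text
time: 22.8
tool_pos: [0.6249, -0.0068, 0.029]
orientation: [3.14, 0.0, 1.471]
ft_force: [-0.2, -0.4, 0.1]
width: 0.0382
grasp_force: 40.6
22.8 [ 0.6249 -0.0068  0.029 ] [3.14  0.    1.471] w 0.0382 g 40.6
c:.0235 [-0.002 -0.009  0.022] [0.002 0.    0.001]
```

```bash
python3 -m handwheel '[[0,0,0.008,0,0,0],[0,0,0.016,0,0,0],[0,0,0.016,0,0,0],[0,0,0.016,0,0,0]]';  python3 -m handwheel '[[0,0,0,0,0,0],[0,0,0,0,0,0],[0,0,0,0,0,0],[0,0,0,0,0,0],[0,0,0,0,0,0],[0,0,0,0,0,0],[0,0,-0.1,0,0,0],[0,0,-0.4,0,0,0],[0,0,-0.7,0,0,0],[0,-0.6,-0.7,0,0,0],[0,-0.6,-0.7,0,0,0],[0,-0.6,-0.7,0,0,0],[0,-0.6,-0.7,0,0,0],[0,-0.6,-0.7,0,0,0]]' 1
python3 - <<'E'
from h import *
im={n:robot.read_camera(n) for n in("top","side")}
a=im["side"][170:370,150:350,::-1].repeat(3,0).repeat(3,1)
cv2.imwrite('pics/s9.png',a)
b=im["top"][150:250,200:440,::-1].repeat(3,0).repeat(3,1)
cv2.imwrite('pics/t9.png',b)
E
```

```text
time: 23.2
tool_pos: [0.6248, -0.0069, 0.0254]
orientation: [3.14, 0.0, 1.471]
ft_force: [-2.4, -0.1, 4.7]
width: 0.0391
grasp_force: 41.0
time: 24.6
tool_pos: [0.4744, 0.0084, 0.2]
orientation: [3.139, 0.0, 1.471]
ft_force: [0.8, -0.2, -0.8]
width: 0.0853
grasp_force: 0.0
```

View pics/s9.png

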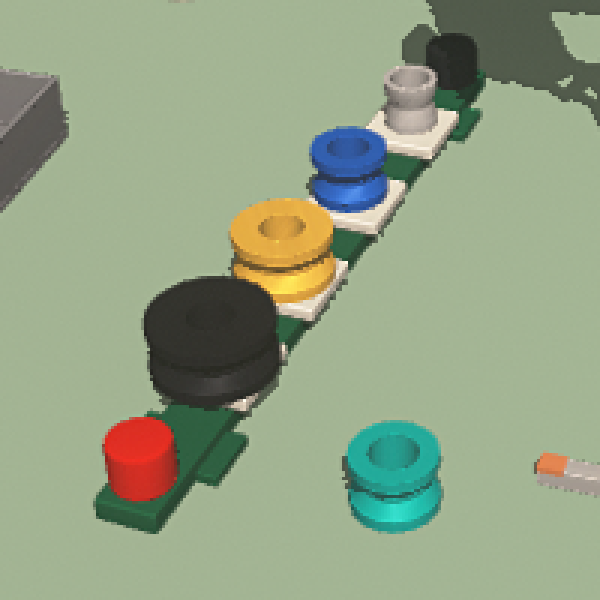

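View pics/t9.png

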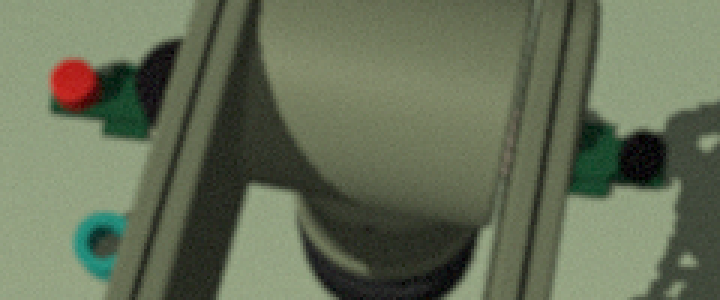

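The side view shows all four in the right order and level. The arm blocks the top view, so I'll check centring in the side view numerically.

```bash
python3 - <<'E'
from h import *
im=robot.read_camera("side"); M=masks(im)
g=im.max(2)<60
M["black"]=g
for k in("blue","brass","black","steel"):
    for u,v,a,c in blobs(M[k][170:320,180:320],150,3000):
        x,y,w,h=cv2.boundingRect(c)
        print(k,round(u+180),round(v+170),a,(w,h),ray("side",(u+180,v+170),.034).round(4))
for n,p in dict(a=(.6376,.1362),b=(.631,.0667),c=(.6234,-.0095),d=(.6159,-.0856)).items(): print(n,p)
E
```

```text
blue 267 234 192.0 (25, 13) [0.6158 0.0125]
blue 266 220 305.5 (25, 17) [ 0.6298 -0.0248]
brass 245 252 835.5 (35, 35) [0.6325 0.0648]
black 220 284 1541.5 (46, 45) [0.639  0.1426]
black 301 191 265.5 (18, 23) [ 0.6007 -0.1308]
steel 274 240 163.5 (26, 20) [0.5996 0.025 ]
steel 287 205 658.5 (33, 48) [ 0.6107 -0.0802]
steel 309 180 351.5 (27, 28) [ 0.5971 -0.1716]
a (0.6376, 0.1362)
b (0.631, 0.0667)
c (0.6234, -0.0095)
d (0.6159, -0.0856)
```

```bash
python3 -c "
from station import robot
print(robot.job_done())"
```

```text
the job is handed in; nothing more can be done
None
```

I put all four pulleys on their pins, 60, 50, 40 then 30 mm from the red stop, and handed the job in at about 25 s; in the last side view all four looked flat on their saddles, but the hand-in returned no verdict.

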